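Fit the fallen filter cell to the dust-mask blower and hold it home

TASK

The new filter cell (green band) has tipped over in the tray on the carving bench: stand it upright again in the tray among its neighbours, then set it mouth down on the spigot on top of the black respirator blower. Turn its knurled collar until the hidden keyways drop over the spigot's pins, and push it fully home against the sprung seal without forcing it. Finish like that, still gripping the cell and pressing it home so that I can snap the clips on, with nothing else knocked over or out of its place.

Things in the scene. Friction and masses are not known exactly. Their poses are not given: they have to be found in the camera images.
- cell: New filter cell: round can, 56 mm in diameter, 64 mm long, about 0.2 kg, white with a green band; at its mouth a knurled bare-metal collar 32 mm high, the other end closed with a green disc. Starts lying on its side in the tray, alone not upright. Origin: its centre, half way along, near the centre of mass; its z axis points along the can from the mouth (to face down in the end) to the closed end.
- cell_mouth (a point): Centre of the cell's mouth face, at its own z = -32 mm, same axes. Behind it a 37 mm bore, 32 mm deep, with three keyways along its whole depth, at the cell's own +x and 120 degrees either side, each about 9 mm wide and out to 48 mm diameter; out of sight once it stands up. Can and collar are one piece.
- tray: Flat grey sheet-steel tray fixed on the bench, 124 mm (its x) by 450 mm (its y, the lane's length): floor 3 mm thick, rim 12 mm high. Origin: centre of its underside, on the bench top. Four things share it in one row along y, 108 mm apart: the tipped cell and three upright neighbours, the blue can outermost (+y), the others in any order.
- blower: Black respirator blower fixed in its charging dock: 215 x 170 mm at the foot, flat top 90 mm above the bench with the intake port in its middle. Origin: centre of the underside. Two open toggle clips lie on the top, centred 56 mm from the port's axis at the blower's own +y and -y, up to 6 mm high.
- port (a point): Centre of the port at the top of its aluminium stop shoulder (62 mm diameter, 5 mm above the blower's top): the home plane, where the cell's mouth face ends when fully home. Up the same axis stands a steel spigot of 34 mm diameter.
- pin_level (a point): On the spigot's axis, 16 mm above the port, at the upper side of three 6 mm round brass pins that stick out level to 46 mm diameter, 120 degrees apart. Which way they point differs every time and is not given (not along these axes). A cell out of line rests on them, its mouth at this height; turned into line (within 5 degrees; at most 60 degrees away one way or the other) it drops over them.
- spigot_top (a point): Centre of the spigot's flat top, 29 mm above the port; its rim is chamfered by 3.5 mm. A cell pressed on the pins with 5 to 10 N turns easily (under 0.2 N m); the pin ring itself gives way only at 0.8 N m and then turns along with the cell.
- seal (a joint): Orange sprung seal ring round the foot of the spigot, sliding down (m): 0 free, with its face 4 mm above the home plane; 0.004 when the cell is fully home on the shoulder. Its spring starts at 5 N and takes 9 N at home, so it lifts a cell that is let go.
- spent_cell: Spent filter cell, 56 mm in diameter, 64 mm high, dusty grey with a red band and dark collar, upright in the tray; leave it. Origin: centre of its underside.
- oil_bottle: Yellow oil bottle with red cap, 46 mm in diameter, 88 mm high, upright in the tray; leave it. Origin: centre of its underside.
- sealer_can: Blue can of stone sealer, 52 mm in diameter, 80 mm high, upright in the tray; leave it. Origin: centre of its underside.
- mallet: Mason's steel mallet lying on the bench, wooden handle, 250 mm long, head 95 mm wide and 52 mm high; leave it. Origin: under its middle.
- chisel_flat: Flat steel chisel lying on the bench, 200 mm long, 17 mm thick; leave it. Origin: under its middle.
- chisel_point: Point chisel lying on the bench, 190 mm long, 17 mm thick; leave it. Origin: under its middle.

How it is judged (in metres and radians):
On the way, in this order (a step that is already met when the one before it is completed fails the run):
1. the cell stands upright in the tray, mouth down (angle between cell's own z axis and vertical below 0.15 rad and z of cell_mouth in the frame of tray below 0.008 m and x of cell_mouth in the frame of tray between -0.06 and 0.06 m and y of cell_mouth in the frame of tray between -0.225 and 0.225 m), for 0.2 s.
2. the cell's mouth is over the spigot (angle between cell's own z axis and vertical below 0.15 rad and horizontal distance between cell_mouth and port below 0.005 m and z of cell_mouth in the frame of port below 0.027 m), for 0.1 s.
At the end, for the whole second after the job is handed in: Cell upright (0.06 rad) on the spigot, centred within 4 mm, keyways over the pins, mouth within 1.5 mm of the home plane, seal down 2.8 mm or more; at rest, gripped and held there by the fingers (over 3 N). The three neighbours stand upright (value of joint seal above 0.0028 m and z of cell_mouth in the frame of port below 0.0015 m and horizontal distance between cell_mouth and port below 0.004 m and angle between cell's own z axis and vertical below 0.06 rad and contact force between the fingers and cell above 3 N and linear speed of cell below 0.02 m/s and angle between each of spent_cell, oil_bottle, sealer_can's own z axis and vertical below 0.2 rad); the arm keeps its last pose, push and grip.
It fails at once if a neighbour in the tray is tipped over or shoved more than 40 mm (angle between any of spent_cell, oil_bottle, sealer_can's own z axis and vertical above 0.35 rad or distance of any of spent_cell, oil_bottle, sealer_can from where it was at the start of the episode above 0.04 m).
It fails at once if one of the carver's tools lying on the bench (mallet, chisels) is shoved more than 50 mm (distance of any of mallet, chisel_flat, chisel_point from where it was at the start of the episode above 0.05 m).
It fails at once if the cell is forced against the blower with more than 120 N (contact force between cell and blower above 120 N).
It also fails if it takes over 61 s, if anything falls off the work surface, if the arm or the gripper's body presses on something with over 40 N, if the wrist force passes 120 N, or if a joint passes its speed limit or range.

ROBOT

A 6-joint arm with a two-finger parallel gripper is mounted at the origin on the work surface. World frame = base frame: x ahead of the robot, y to its left, z up, the work surface at z = 0. Lengths are in mm, angles in rad, forces in N, time in s.
With the tool pointing down it reaches from about 300 to 775 mm from the base axis. Payload 14.6 kg.
Tool frame: the origin (TCP) lies between the finger pads; the fingertips stand 25 mm ahead of it and the grasp point (between the pads) lies 6 mm ahead of it; z points along the fingers, y is the line along which they close (so a half turn about z gives the same grasp; the last joint's range is limited). The gripper opens to 94 mm and grips with 3 to 60 N. Pads are 16 mm wide; open, the fingers measure 119 mm over their backs; the gripper's body (75 mm by 177 mm) begins 78 mm behind the grasp point.
Start: joints at [1.048, 0.3, 1.521, -0, 1.321, -0.067], TCP at [242.095, 493.841, 230.446] pointing down, gripper open.
Joint ranges: [-3.03, 3.03], [-0.79, 2.21], [0.23, 2.52], [-1.04, 4.18], [0, 3.07], [-2.55, 2.55]. Speed limits (rad/s): [2.22, 2.22, 2.57, 3.14, 3.14, 3.14].

INTERFACE

Orientations are given as [roll, pitch, yaw] about the fixed x, y, z axes, in that order (R = Rz(yaw) Ry(pitch) Rx(roll)).
In Python, from cell import manip gives the robot as it stands. The module is installed in compiled form; this text tells all that it offers.
- The arm moves only by the tool step_arm, never from a script. Its argument "series" is one flat list of numbers, 5 for each row, row after row: the shift along the world's x, y, z in mm, then the turn about the world's z in rad, then the closure, from 0 (fully open) to 1 (shut). In form: [dx, dy, dz, spin, jaw, dx, dy, dz, spin, jaw, ...]. A call has 1 to 20 rows; each row shifts and turns the commanded pose from where the row before left it; what a row does not reach is not made up. A row lasts 1/8 s, in which the tool goes at most 62.5 mm and 10.7 degrees, less where a joint would pass 70% of its speed; a pose out of reach is approached as far as the arm can. A call is refused whole if a number of a shift passes 62.5 or a number of a turn 0.188, either way. A call with a gripper value outside its range is refused whole. The fingers move at their own pace and stop on an object; "squeeze" is the grip in N (left out, the last holds). Time passes only in rows, so rows that do not move let the fingers close. It gives the time, the measured TCP pose, the force, the opening and the grip force at its end, in the units of the state.
- manip.read_state(): the state, without advancing time (a new reading comes with each control period).
- manip.camera(name): name is "scene" or "top"; returns (picture, depth): 420x560x3 uint8, blue, green, red; 420x560 float32, mm along the optical axis (not along the pixel's ray), 0 where there is no reading.
- manip.camera_info(name): a dict with "fovy" (degrees; the focal length in pixels is half the picture's height over the tangent of half this angle, whatever the lens; pixels are square), "cx", "cy" (the principal point, pixels), "eye" and "orientation" of the camera in the world. Camera axes: x right, y down, z forward; pixel columns grow to the right and rows downward; lengths in mm; the calibration is good to about 2 mm. A picture is of the moment at which its call begins. camera_info takes no time and is no camera call.
- manip.sign_off(): hands the job in; it is judged then, once.
The state is a dict: "clock": time; "joints": joint angles; "qd": joint speeds; "effort": joint torques, N m; "eef_pos": TCP position; "eef_rot": TCP orientation; "wrist_force": force on the tool from outside, world axes, zero at the start; "moment": the same for the moment, N m; "finger_gap": finger opening in mm; "finger_force": force on a finger pad.
Only numpy, scipy, OpenCV 4.12 (cv2) and the standard library are available. Lean on these libraries where they do the work, as an engineer would, in place of code of your own. Each camera call takes 0.05 s, during which the arm holds its last target. There are 200 camera calls.

## Working session

There is one attempt and no reset: what is moved stays moved. The work goes in short steps, Python scripts to look and compute and a tool call to move; the robot and the scene stay as the last step left them, time stands still between calls to the robot, and variables do not carry over. Pictures are saved under pics/ and viewed, at most 10 in all, crops included, and the job is handed in when it is done.

Besides the shell and the picture viewer there is one more tool, called in YAML: its name, and indented under it one key for each argument. step_arm: Moves the arm, as the interface text tells. Its arguments: {"type":"object","properties":{"series":{"type":"array"},"squeeze":{"type":"number"}},"required":["series"]}

```bash
mkdir -p pics; cat > h.py <<'E'
import numpy as np, cv2
from scipy.spatial.transform import Rotation as R
from cell import manip
def cam(n):
    p,d=manip.camera(n); i=manip.camera_info(n)
    f=210/np.tan(np.radians(i["fovy"])/2)
    o=np.array(i["orientation"],float)
    M=o if o.shape==(3,3) else R.from_euler('xyz',o).as_matrix()
    return p,d,dict(f=f,cx=i["cx"],cy=i["cy"],e=np.array(i["eye"]),M=M)
def cloud(d,c):
    v,u=np.mgrid[:d.shape[0],:d.shape[1]]
    P=np.stack([(u-c["cx"])/c["f"]*d,(v-c["cy"])/c["f"]*d,d],-1)
    return P@c["M"].T+c["e"]
E
python3 - <<'E'
from h import *
print(manip.read_state())
for n in("scene","top"):
    print(manip.camera_info(n))
    p,d,c=cam(n); cv2.imwrite(f"pics/{n}0.png",p); W=cloud(d,c)
    np.savez(f"{n}0.npz",p=p,d=d,W=W); print(W[210,280],W[300,280],(d==0).mean())
E
```

```text
{'clock': 0.0, 'joints': array([ 1.04837829e+00,  3.00510625e-01,  1.52159206e+00,  1.20038422e-05,
        1.32069733e+00, -6.65913569e-02]), 'qd': array([ 7.96881134e-04, -2.09900950e-04, -1.72040968e-03, -9.68734126e-06,
       -1.07078693e-03,  1.12560028e-03]), 'effort': array([-9.36757569e-04, -5.31808090e+01, -3.52743566e+01,  7.07876240e-02,
        2.44035391e-02, -1.32166692e-04]), 'eef_pos': array([241.98967652, 493.63945001, 229.85998803]), 'eef_rot': array([-3.14038874e+00, -9.19413883e-05,  2.68576294e+00]), 'wrist_force': array([ 0.07729816,  0.55389251, -0.17469537]), 'moment': array([-0.04958966, -0.03812528, -0.02633481]), 'finger_force': 0.0, 'finger_gap': 94.22133468590609}
{'fovy': 49.90979342051135, 'cx': 280.45231787041195, 'cy': 206.57737965312054, 'eye': array([1409.73446042,  125.68246928, 1107.85455263]), 'orientation': array([-2.47514187, -0.01337221,  1.67753039])}
[552.37031449  47.35759089  -3.83028858] [881.9203244   82.24788495  45.52019905] 0.003873299319727891
{'fovy': 52.12337569822177, 'cx': 278.7203798475079, 'cy': 211.6895519628145, 'eye': array([ 391.43644886,   34.49966665, 1284.79246266]), 'orientation': array([-2.95796604,  0.01661515, -1.5984357 ])}
[635.47274635  45.19503059   1.14548294] [3.67251021e+02 5.27685197e+01 2.66111794e-01] 0.003975340136054422
```

View pics/scene0.png

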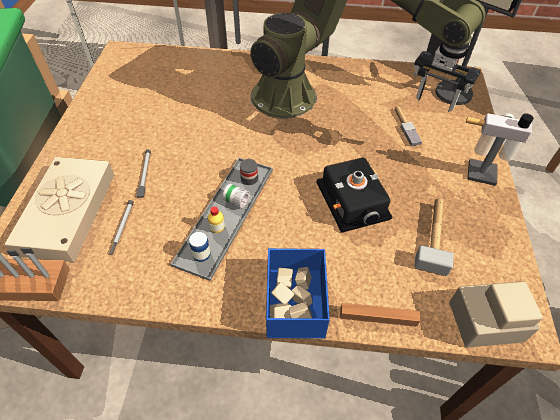

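View pics/top0.png

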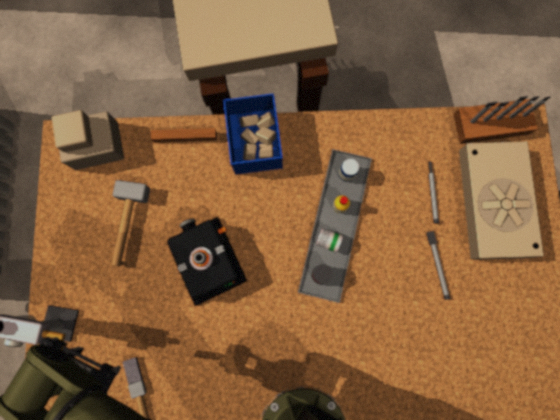

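```bash
python3 - <<'E'
from h import *
s=np.load("scene0.npz");t=np.load("top0.npz")
a=cv2.resize(s["p"][150:290,160:290],None,fx=4.2,fy=4.2,interpolation=cv2.INTER_CUBIC)
b=cv2.resize(t["p"][140:310,290:380],None,fx=3,fy=3,interpolation=cv2.INTER_CUBIC)
o=np.zeros((600,800,3),np.uint8); o[:588,:546][:a.shape[0],:a.shape[1]]=a[:588,:546]; w=min(254,b.shape[1]); o[:510,546:546+w]=b[:510,:w]
cv2.imwrite("pics/z.png",o)
for nm,z in(("scene",s),("top",t)):
    p,W=z["p"],z["W"]; hsv=cv2.cvtColor(p,cv2.COLOR_BGR2HSV)
    on=(abs(W[...,1])<800)&(W[...,0]>250)&(W[...,0]<800)
    for k,lo,hi in(("green",(60,90,40),(88,255,255)),("blue",(100,90,40),(125,255,255)),("yellow",(22,170,90),(33,255,255)),("orange",(3,170,120),(14,255,255)),("red",(172,130,60),(180,255,255))):
        m=(cv2.inRange(hsv,lo,hi)>0)&on
        n,l,st,ce=cv2.connectedComponentsWithStats(m.astype(np.uint8))
        for i in range(1,n):
            if st[i,4]>12: print(nm,k,ce[i].round(),st[i,4],np.median(W[l==i],0).round(1))
    # blobs above 45..130 mm
    m=on&(W[...,2]>40)&(W[...,2]<135)
    n,l,st,ce=cv2.connectedComponentsWithStats(m.astype(np.uint8))
    for i in range(1,n):
        if st[i,4]>60: print(nm,"blob",ce[i].round(),st[i,4],W[l==i].mean(0).round(),np.percentile(W[l==i],98,axis=0).round())
E
```

```text
scene green [229. 192.] 68 [ 547.9 -111.1   52.8]
scene blue [199. 247.] 91 [ 763.8 -150.    68.5]
scene blue [298. 262.] 1379 [766.5 117.1  56.1]
scene blue [202. 259.] 23 [ 765.1 -152.1   10.2]
scene orange [355. 182.] 39 [505.1 265.4  99. ]
scene orange [337. 206.] 22 [573.1 217.6  68.7]
scene blob [493. 153.] 519 [332. 696. 104.] [349. 751. 134.]
scene blob [ 61. 203.] 5640 [ 650. -590.   64.] [ 795. -508.   76.]
scene blob [356. 190.] 2980 [517. 270.  84.] [602. 357. 121.]
scene blob [248. 167.] 273 [445. -65.  62.] [467. -40.  71.]
scene blob [235. 192.] 288 [545. -93.  53.] [570. -60.  61.]
scene blob [215. 217.] 223 [ 652. -131.   66.] [ 666. -112.   92.]
scene blob [199. 243.] 379 [ 752. -156.   72.] [ 770. -134.   86.]
scene blob [435. 257.] 602 [706. 494.  51.] [732. 539.  56.]
scene blob [297. 256.] 870 [766. 115.  80.] [791. 185. 111.]
top green [334. 242.] 54 [ 526.9 -107.1   55.3]
top blue [256. 163.] 621 [762.2 112.5  73.4]
top yellow [338. 203.] 55 [ 637.3 -123.    63.6]
top orange [344. 200.] 39 [ 642.7 -137.7   89. ]
top orange [222. 229.] 27 [571.7 212.2  69.2]
top orange [205. 258.] 36 [486.7 253.2  99.3]
top blob [502. 202.] 7443 [ 630. -594.   66.] [ 792. -511.   78.]
top blob [256. 161.] 645 [770. 112.  77.] [798. 183. 112.]
top blob [ 77. 160.] 304 [792. 641.  73.] [800. 682.  92.]
top blob [349. 168.] 299 [ 738. -159.   76.] [ 764. -137.   88.]
top blob [129. 190.] 556 [700. 491.  50.] [729. 536.  56.]
top blob [341. 203.] 213 [ 639. -133.   67.] [ 663. -114.   95.]
top blob [202. 258.] 3745 [491. 265.  89.] [593. 349. 122.]
top blob [329. 239.] 400 [536. -94.  54.] [567. -62.  63.]
top blob [322. 273.] 320 [438. -68.  67.] [464. -43.  72.]
top blob [ 57. 325.] 110 [320. 648. 112.] [335. 689. 134.]
```

View pics/z.png

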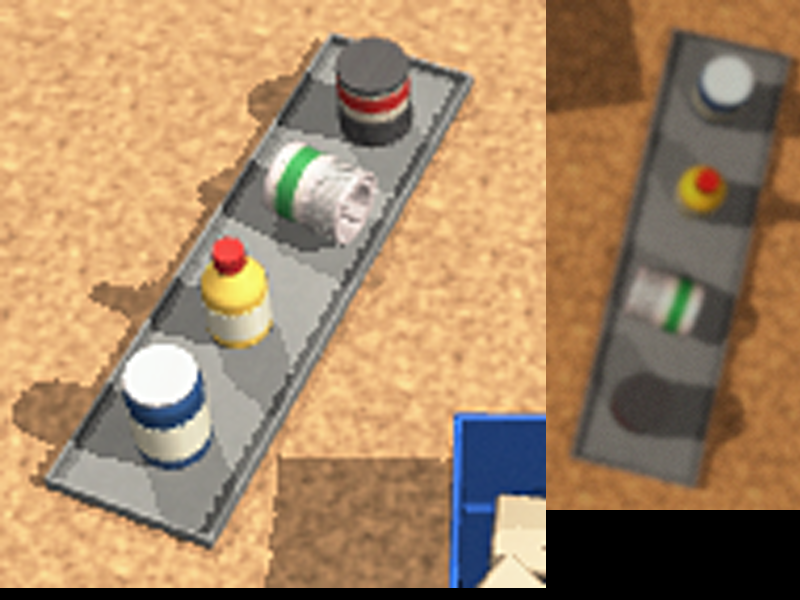

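```bash
python3 - <<'E'
from h import *
for nm in("scene","top"):
    z=np.load(nm+"0.npz"); p,W=z["p"],z["W"]; hsv=cv2.cvtColor(p,cv2.COLOR_BGR2HSV)
    def box(x,y,r,lo,hi): return (np.hypot(W[...,0]-x,W[...,1]-y)<r)&(W[...,2]>lo)&(W[...,2]<hi)
    for k,a in dict(spent=(442,-67,50,63,72),bottle=(645,-133,40,86,100),sealer=(745,-158,50,78,90),spig=(490,257,35,118,132),btop=(490,260,140,84,95)).items():
        P=W[box(*a)]; 
        (c,s,an)=cv2.minAreaRect(P[:,:2].astype(np.float32)); print(nm,k,len(P),np.median(P,0).round(1),"rect",np.round(c,1),np.round(s,1),round(an,1))
    m=box(540,-95,55,18,70); P=W[m]; print(nm,"cell",len(P),"zmax",np.percentile(P[:,2],97).round(1))
    up=P[P[:,2]>np.percentile(P[:,2],97)-12]; c,s,an=cv2.minAreaRect(up[:,:2].astype(np.float32)); print(" ridge",np.round(c,1),np.round(s,1),an)
    c,s,an=cv2.minAreaRect(P[:,:2].astype(np.float32)); print(" all",np.round(c,1),np.round(s,1),an)
    g=W[m&(cv2.inRange(hsv,(60,80,40),(88,255,255))>0)]; print(" green",np.median(g,0).round(1)); c,s,an=cv2.minAreaRect(g[:,:2].astype(np.float32)); print(" ",np.round(c,1),np.round(s,1),an)
    # tray
    m=(W[...,2]>-3)&(W[...,2]<16)&(hsv[...,1]<60)&(abs(W[...,0]-590)<260)&(abs(W[...,1]+115)<150)
    n,l,st,ce=cv2.connectedComponentsWithStats(m.astype(np.uint8)); i=1+st[1:,4].argmax()
    c,s,an=cv2.minAreaRect(W[l==i][:,:2].astype(np.float32)); print(" tray",np.round(c,1),np.round(s,1),an,np.median(W[l==i],0).round(1))
E
```

```text
scene spent 175 [438.8 -66.   66.1] rect [440.3 -67.3] [59.2 50.8] 8.9
scene bottle 37 [ 646.4 -132.6   89.6] rect [ 643.3 -133.2] [20.7 19.3] 51.7
scene sealer 203 [ 743.9 -159.2   82.3] rect [ 743. -159.] [46.4 46.5] 3.3
scene spig 78 [493.4 270.5 123.5] rect [493.  270.1] [29.9 27.9] 56.6
scene btop 1857 [507.1 269.3  89.3] rect [490.7 269.2] [188.7 143.4] 23.7
scene cell 395 zmax 59.7
 ridge [540.6 -93.2] [65.4 48.7] 66.3244400024414
 all [538.9 -92.5] [65.9 59.7] 67.51606750488281
 green [ 547.6 -111.    52.9]
  [ 537.9 -107.6] [15.2 46. ] 69.91340637207031
 tray [ 588.9 -116.5] [127.1 453.4] 74.4012222290039 [ 634.  -119.6    2.9]
top spent 293 [438.7 -68.9  67.1] rect [438.2 -69.4] [53.5 52.9] 88.5
top bottle 48 [ 642.1 -135.2   91. ] rect [ 643.2 -136.6] [20.8 20.3] 0.8
top sealer 205 [ 742.7 -160.9   83. ] rect [ 743.  -161.4] [46.  45.8] 45.0
top spig 116 [489.5 267.6 122.9] rect [489.8 268.8] [32.7 29.5] 1.3
top btop 2869 [485.5 267.4  89.4] rect [499.7 273. ] [208.3 140.9] 24.4
top cell 432 zmax 62.0
 ridge [537.5 -94.5] [63.7 45.4] 66.73899841308594
 all [537.1 -94.3] [63.8 56.3] 67.5794677734375
 green [ 527.  -107.    55.4]
  [ 530.1 -107.6] [10.4 50.2] 62.74845886230469
 tray [ 589.6 -120.5] [119.4 446.5] 74.31614685058594 [ 583.8 -119.     3. ]
```

step_arm:
  series: [20.6, -43.3, -5, -0.108, 0, 20.6, -43.3, -5, -0.108, 0, 20.6, -43.3, -5, -0.108, 0, 20.6, -43.3, -5, -0.108, 0, 20.6, -43.3, -5, -0.108, 0, 20.6, -43.3, -5, -0.108, 0, 20.6, -43.3, -5, -0.108, 0, 20.6, -43.3, -5, -0.108, 0, 20.6, -43.3, -5, -0.108, 0, 20.6, -43.3, -5, -0.108, 0, 20.6, -43.3, -5, -0.108, 0, 20.6, -43.3, -5, -0.108, 0, 20.6, -43.3, -5, -0.108, 0, 20.6, -43.3, -5, -0.108, 0, 0, 0, 0, 0, 0, 0, 0, 0, 0, 0]

```text
clock: 2.1
eef_pos: [530.1, -111.9, 160.1]
eef_rot: [-3.141, -0.0, 1.175]
wrist_force: [0.4, 0.4, -0.4]
finger_gap: 94.0
finger_force: 0.0
```

step_arm:
  series: [0, 0, -25, 0, 0, 0, 0, -25, 0, 0, 0, 0, -25, 0, 0, 0, 0, -20, 0, 0, 0, 0, -15, 0, 0, 0, 0, -8, 0, 0, 0, 0, -5, 0, 0, 0, 0, 0, 0, 0.1, 0, 0, 0, 0, 1, 0, 0, 0, 0, 1, 0, 0, 0, 0, 1, 0, 0, 0, 0, 1, 0, 0, 0, 0, 1]
  squeeze: 10

```text
clock: 3.72
eef_pos: [530.5, -112.4, 37.6]
eef_rot: [3.141, 0.0, 1.174]
wrist_force: [-0.3, -0.5, 1.1]
finger_gap: 55.5
finger_force: 10.0
```

step_arm:
  series: [0, 0, 4, 0, 1, 0, 0, 6, 0, 1, 0, 0, 6, 0, 1, 0, 0, 6, 0, 1, 0, 0, 6, 0, 1, 0, 0, 6, 0, 1, 0, 0, 6, 0, 1, 0, 0, 6, 0, 1, 0, 0, 6, 0, 1, 0, 0, 6, 0, 1, 0, 0, 0, 0, 1, 0, 0, 0, 0, 1]

```text
clock: 5.22
eef_pos: [530.4, -112.3, 95.3]
eef_rot: [-3.141, 0.0, 1.174]
wrist_force: [-0.5, -0.5, -2.5]
finger_gap: 55.5
finger_force: 10.0
```

```bash
python3 - <<'E'
from h import *
p,d,c=cam("scene"); cv2.imwrite("pics/s1.png",cv2.resize(p[110:260,160:310],None,fx=3.5,fy=3.5,interpolation=cv2.INTER_CUBIC))
E
```

```text
(no output)
```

View pics/s1.png

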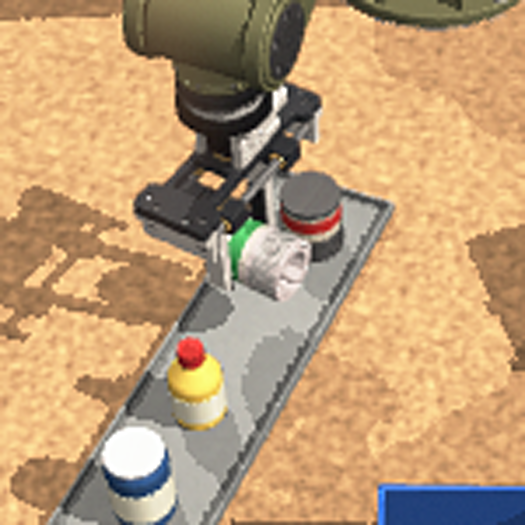

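step_arm:
  series: [0, 0, -10, 0, 1, 0, 0, -10, 0, 1, 0, 0, -10, 0, 1, 0, 0, -8, 0, 1]

```text
clock: 5.78
eef_pos: [530.3, -112.3, 56.5]
eef_rot: [-3.141, 0.0, 1.174]
wrist_force: [0.1, 0.9, -2.4]
finger_gap: 55.8
finger_force: 10.0
```

step_arm:
  series: [0, 0, 0, 0, 1, 0, 0, 0, 0, 1, 0, 0, 0, 0, 1, 0, 0, 3, 0, 1, 0, 0, 3, 0, 1, 0, 0, 3, 0, 1, 0, 0, 3, 0, 1, 0, 0, 3, 0, 1, 0, 0, 0, 0, 1]
  squeeze: 4

```text
clock: 6.9
eef_pos: [530.6, -112.4, 72.7]
eef_rot: [3.141, -0.0, 1.174]
wrist_force: [-0.5, -0.2, -2.2]
finger_gap: 55.9
finger_force: 4.0
```

```bash
cat > tilt.py <<'E'
from h import *
import sys
m=np.array([0.39,0.92])
p,d,c=cam("scene"); W=cloud(d,c); hsv=cv2.cvtColor(p,cv2.COLOR_BGR2HSV)
s=manip.read_state(); e=s["eef_pos"]; print(e.round(1),s["wrist_force"].round(1))
g=cv2.inRange(hsv,(60,80,40),(88,255,255))>0
g&=np.linalg.norm(W-e,axis=-1)<90
w=(np.hypot(W[...,0]-e[0]-.39*10,W[...,1]-e[1]-.92*10)<70)&(W[...,2]>6)&(W[...,2]<e[2]+20)&(hsv[...,1]<60)&(hsv[...,2]>125)
for k,q in(("green",g),("white",w)):
    P=W[q]-e; a=P[:,:2]@m; b=P[:,0]*.92-P[:,1]*.39
    print(k,len(P),"m",np.percentile(a,[2,50,98]).round(1),"perp",np.percentile(b,[2,50,98]).round(1),"z",np.percentile(P[:,2],[2,50,98]).round(1), "slope dz/dm",np.polyfit(a,P[:,2],1)[0].round(2))
if len(sys.argv)>1: cv2.imwrite(f"pics/{sys.argv[1]}.png",cv2.resize(p[110:260,160:310],None,fx=3.5,fy=3.5,interpolation=cv2.INTER_CUBIC))
E
python3 tilt.py s2
```

```text
[ 530.5 -112.4   72.5] [ 0.3  0.  -2.9]
green 73 m [-8.7 17.2 27.3] perp [-18.5   9.   26.4] z [-10.6   5.4  14.2] slope dz/dm 0.29
white 366 m [-23.7  34.7  73.4] perp [-37.5  10.   41.3] z [-66.3 -10.4  17. ] slope dz/dm -0.4
```

View pics/s2.png

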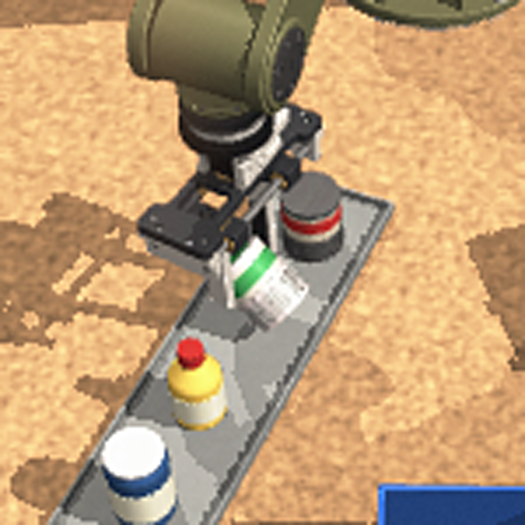

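step_arm:
  series: [0, 0, 4, 0, 1, 0, 0, 4, 0, 1, 0, 0, 0, 0, 1, 0, 0, 0, 0, 1, 0, 0, 0, 0, 1, 0, 0, 0, 0, 1]
  squeeze: 3

```text
clock: 7.7
eef_pos: [530.5, -112.4, 80.4]
eef_rot: [-3.141, 0.0, 1.174]
wrist_force: [-0.2, 0.6, -1.8]
finger_gap: 55.9
finger_force: 3.0
```

```bash
python3 tilt.py s3
```

```text
[ 530.5 -112.3   80.4] [ 0.3  0.5 -1.3]
green 84 m [-9.8 19.2 29.7] perp [-18.5   6.2  25.2] z [-17.9  -1.9   5. ] slope dz/dm -0.05
white 360 m [-37.6  30.4  74.2] perp [-39.7   8.6  42.2] z [-74.1 -21.8  15. ] slope dz/dm -0.5
```

View pics/s3.png

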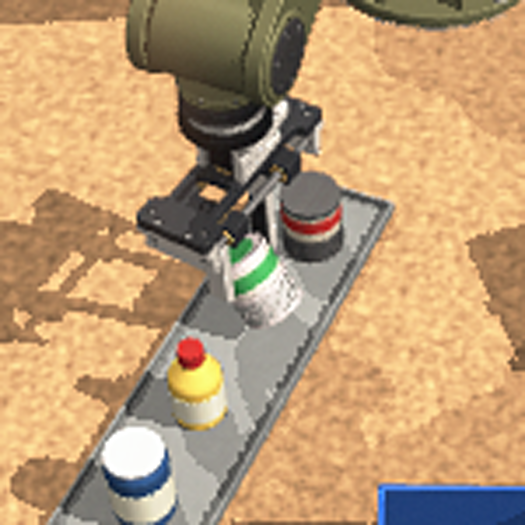

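step_arm:
  series: [0, 0, -3, 0, 1, 0, 0, -3, 0, 1, 1, 2.4, -3, 0, 1, 1, 2.4, -2, 0, 1, 1, 2.4, -2, 0, 1, 1, 2.4, -2, 0, 1, 1, 2.4, -2, 0, 1, 1, 2.4, -1, 0, 1, 1, 2.4, -1, 0, 1, 0, 0, 0, 0, 1]

```text
clock: 9.0
eef_pos: [537.4, -95.3, 61.2]
eef_rot: [-3.141, 0.0, 1.174]
wrist_force: [0.7, 0.5, 0.4]
finger_gap: 56.2
finger_force: 3.0
```

```bash
python3 tilt.py s4
```

```text
[537.4 -95.4  61.2] [ 0.1  0.9 -1.6]
green 84 m [-0.7 14.8 32.8] perp [-15.2   6.5  25.2] z [-11.3   4.7  16.6] slope dz/dm -0.44
white 326 m [-7.5 27.5 58.2] perp [-50.9  12.4  50.5] z [-54.8 -20.2  17.4] slope dz/dm -0.63
```

View pics/s4.png

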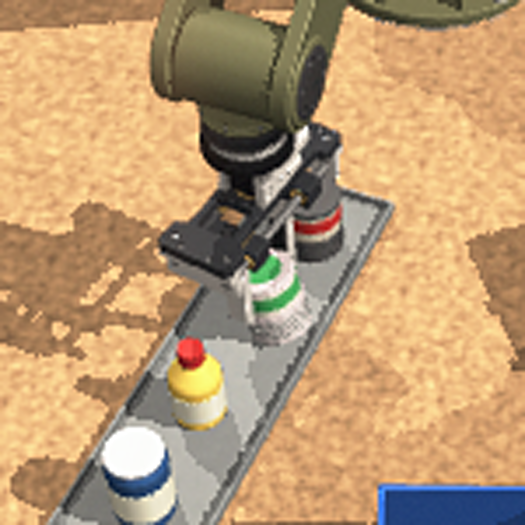

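step_arm:
  series: [0.5, 1, -1, 0, 1, 0.5, 1, -1, 0, 1, 0, 0, 0, 0, 1, 0, 0, 0, 0, 0.2, 0, 0, 0, 0, 0.2, 0, 0, 0, 0, 0.2, 0, 0, 0, 0, 0.2, 0, 0, 0, 0, 0.2]

```text
clock: 10.05
eef_pos: [538.5, -93.6, 59.5]
eef_rot: [3.142, 0.0, 1.174]
wrist_force: [0.3, 0.1, -0.1]
finger_gap: 75.3
finger_force: 0.0
```

```bash
python3 tilt.py s5; python3 - <<'E'
from h import *
for n in("scene","top"):
    p,d,c=cam(n);W=cloud(d,c);hsv=cv2.cvtColor(p,cv2.COLOR_BGR2HSV);e=manip.read_state()["eef_pos"]
    P=W[(np.hypot(W[...,0]-e[0],W[...,1]-e[1])<45)&(W[...,2]<73)&(W[...,2]>58)&(cv2.inRange(hsv,(60,80,30),(88,255,255))>0)]
    if len(P)>3:
        print(n,len(P),P.mean(0).round(1),np.percentile(P[:,2],[5,50,95]).round(1))
        A=np.c_[P[:,:2],np.ones(len(P))]; print(np.linalg.lstsq(A,P[:,2],rcond=None)[0][:2])
E
```

```text
[538.5 -93.6  59.4] [-0.1 -0.  -0.1]
green 125 m [ 0.9 20.2 44. ] perp [-15.1   4.2  26.1] z [-18.2   5.4  11.1] slope dz/dm -0.33
white 317 m [-5.5 33.1 57.2] perp [-50.   12.2  48.7] z [-53.1  -5.5  16.1] slope dz/dm -0.67
scene 77 [542.9 -78.6  66.1] [62.9 66.1 69.2]
[0.07048852 0.02625684]
```

View pics/s5.png

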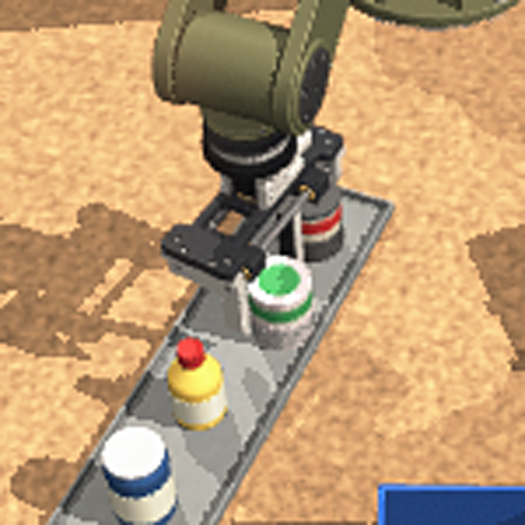

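```bash
python3 - <<'E'
from h import *
p,d,c=cam("scene");W=cloud(d,c);hsv=cv2.cvtColor(p,cv2.COLOR_BGR2HSV)
g=(cv2.inRange(hsv,(60,80,30),(88,255,255))>0)&(np.hypot(W[...,0]-541,W[...,1]+80)<40)&(W[...,2]>62)
n,l,st,ce=cv2.connectedComponentsWithStats(g.astype(np.uint8)); i=1+st[1:,4].argmax()
P=W[l==i]; print(len(P),P.mean(0),cv2.minAreaRect(P[:,:2].astype(np.float32)))
t=(np.hypot(W[...,0]-541,W[...,1]+80)<36)&(abs(W[...,2]-66.5)<3)
P=W[t]; print(len(P),P.mean(0),cv2.minEnclosingCircle(P[:,:2].astype(np.float32)))
E
```

```text
76 [543.61636708 -78.58729048  66.84417753] ((543.1890869140625, -78.92739868164062), (32.134735107421875, 30.506868362426758), 69.90293884277344)
166 [545.63924382 -76.47927688  66.40506459] ((539.1127319335938, -79.5399398803711), 33.99298095703125)
```

step_arm:
  series: [1, 3.4, 0, 0, 0.2, 1, 3.4, 0, 0, 0.2, 1, 3.4, -2, 0, 0.2, 1, 3.4, -2.5, 0, 0.2, 0, 0, 0, 0, 0.2, 0, 0, 0, 0, 1, 0, 0, 0, 0, 1, 0, 0, 0, 0, 1, 0, 0, 0, 0, 1, 0, 0, 5, 0, 1, 0, 0, 15, 0, 1, 0, 0, 25, 0, 1, 0, 0, 25, 0, 1, 0, 0, 30, 0, 1, 0, 0, 30, 0, 1, 0, 0, 20, 0, 1, 0, 0, 0, 0, 1]
  squeeze: 35

```text
clock: 12.38
eef_pos: [542.9, -80.0, 207.0]
eef_rot: [3.138, -0.001, 1.174]
wrist_force: [-0.0, -0.2, -2.5]
finger_gap: 55.3
finger_force: 35.0
```

step_arm:
  series: [-5.2, 34.9, 0, 0.06, 1, -5.2, 34.9, 0, 0.06, 1, -5.2, 34.9, 0, 0.06, 1, -5.2, 34.9, 0, 0.06, 1, -5.2, 34.9, 0, 0.06, 1, -5.2, 34.9, 0, 0.06, 1, -5.2, 34.9, 0, 0.06, 1, -5.2, 34.9, 0, 0.06, 1, -5.2, 34.9, 0, 0.06, 1, -5.2, 34.9, 0, 0.06, 1, 0, 0, 0, 0, 1, 0, 0, 0, 0, 1]

```text
clock: 13.88
eef_pos: [490.3, 268.5, 204.3]
eef_rot: [-3.141, 0.0, 1.773]
wrist_force: [0.5, 0.1, -2.7]
finger_gap: 55.8
finger_force: 35.0
```

```bash
python3 - <<'E'
from h import *
s=manip.read_state(); e=s["eef_pos"]; print(e,s["eef_rot"],s["joints"].round(2))
for n in("scene","top"):
    p,d,c=cam(n);W=cloud(d,c);hsv=cv2.cvtColor(p,cv2.COLOR_BGR2HSV)
    if n=="scene": cv2.imwrite("pics/s6.png",cv2.resize(p[60:260,280:440],None,fx=3,fy=3,interpolation=cv2.INTER_CUBIC))
    P=W[(cv2.inRange(hsv,(60,80,30),(88,255,255))>0)&(np.linalg.norm(W-e,axis=-1)<70)]
    print(n,len(P))
    if len(P)>8:
        print(np.percentile(P,[2,50,98],axis=0).round(1))
        D=P[P[:,2]>e[2]+6]; 
        if len(D)>5: print("disc",len(D),D.mean(0).round(1),cv2.minAreaRect(D[:,:2].astype(np.float32)))
    # spigot-ish from now visible metal, orange ring
    o=(cv2.inRange(hsv,(3,150,100),(14,255,255))>0)&(np.hypot(W[...,0]-491,W[...,1]-269)<45); print("seal",o.sum(), W[o].mean(0).round(1) if o.any() else "")
# spigot from initial pics: top disc via circle fit on top-plane points
for n in("scene","top"):
    z=np.load(n+"0.npz");W=z["W"];P=W[(np.hypot(W[...,0]-491,W[...,1]-269)<30)&(W[...,2]>118)&(W[...,2]<130)]
    print(n,P.mean(0).round(1),np.percentile(P,[3,97],axis=0).round(1),cv2.minEnclosingCircle(P[:,:2].astype(np.float32)))
E
```

```text
[490.31714709 268.47822019 204.33516997] [-3.14055329e+00  4.40455846e-04  1.77314592e+00] [ 0.44  0.34  1.53 -0.    1.27  0.23]
scene 53
[[481.5 243.5 191.9]
 [505.5 256.9 198.7]
 [518.  292.6 219.3]]
disc 16 [489.3 258.1 216.2] ((490.6620178222656, 257.3772888183594), (8.08633041381836, 25.972728729248047), 80.38548278808594)
seal 43 [501.1 267.4  99.1]
top 0
seal 6 [485.9 248.   98.4]
scene [493.5 269.6 123.3] [[479.3 256.3 118.5]
 [506.2 282.9 126.8]] ((491.83197021484375, 269.5103454589844), 16.2265682220459)
top [489.1 268.  123.1] [[474.8 254.2 119.4]
 [503.4 282.  127.9]] ((489.6726379394531, 268.4501037597656), 16.534570693969727)
```

View pics/s6.png

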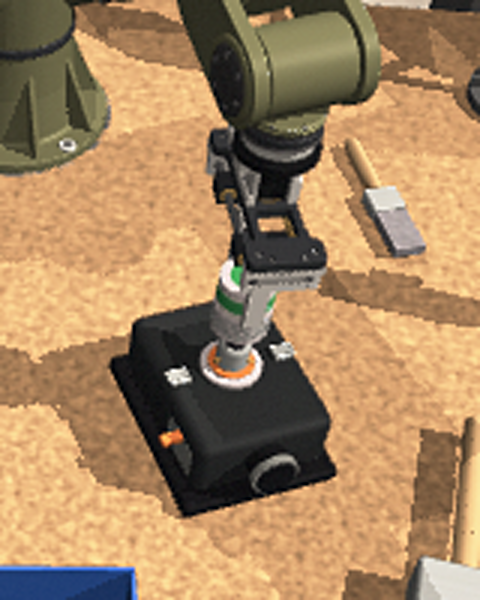

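```bash
cat > fit.py <<'E'
from h import *
from scipy.optimize import least_squares
def circ(P,r,x0):
    return least_squares(lambda q:np.hypot(P[:,0]-q[0],P[:,1]-q[1])-r,x0,loss="soft_l1").x.round(1)
e=manip.read_state()["eef_pos"]; zm=e[2]-52
for n in("scene","top"):
    p,d,c=cam(n);W=cloud(d,c);r=np.hypot(W[...,0]-491,W[...,1]-269)
    P=W[(r<36)&(W[...,2]>zm+3)&(W[...,2]<zm+24)]; print(n,"collar",len(P),circ(P,28,(491,269)) if len(P)>10 else "")
    z=np.load(n+"0.npz")["W"];r=np.hypot(z[...,0]-491,z[...,1]-269)
    P=z[(r<22)&(z[...,2]>114)&(z[...,2]<121)]; print("spig",len(P),circ(P,17,(491,269)) if len(P)>8 else "")
    P=z[(r<25)&(z[...,2]>121)&(z[...,2]<130)]; print("top",P.mean(0).round(1))
    hsv=cv2.cvtColor(p,cv2.COLOR_BGR2HSV);
    k=z[(r<34)&(z[...,2]>92)&(z[...,2]<102)]; print("ring",len(k),cv2.minEnclosingCircle(k[:,:2].astype(np.float32)))
E
python3 fit.py
```

```text
scene collar 98 [490.  269.9]
spig 24 [488.4 270.5]
top [492.1 270.  124.3]
ring 146 ((490.6408996582031, 269.60284423828125), 32.51667404174805)
top collar 14 [490.7 267.7]
spig 34 [490.3 270.3]
top [489.6 269.2 124.1]
ring 225 ((490.8759460449219, 268.61962890625), 33.44209671020508)
```

step_arm:
  series: [0.5, 0.5, -8, 0, 1, 0, 0, -8, 0, 1, 0, 0, -6, 0, 1, 0, 0, -4, 0, 1, 0, 0, -3, 0, 1, 0, 0, -3, 0, 1, 0, 0, -2, 0, 1, 0, 0, -2, 0, 1]

```text
clock: 15.08
eef_pos: [491.0, 269.5, 168.9]
eef_rot: [3.141, -0.0, 1.774]
wrist_force: [-0.2, -0.3, -2.0]
finger_gap: 55.7
finger_force: 35.0
```

step_arm:
  series: [0, 0, -2, 0, 1, 0, 0, -2, 0, 1, 0, 0, -1, 0, 1, 0, 0, -0.5, 0, 1, 0, 0, 0, 0, 1]

```text
clock: 15.7
eef_pos: [491.0, 269.6, 163.5]
eef_rot: [3.142, -0.0, 1.774]
wrist_force: [0.5, -1.0, -2.1]
finger_gap: 55.4
finger_force: 35.0
```

step_arm:
  series: [0, 0, -0.5, 0, 1, 0, 0, -0.5, 0, 1, 0, 0, 0, 0, 1]

```text
clock: 16.08
eef_pos: [491.1, 269.6, 162.8]
eef_rot: [3.141, -0.0, 1.774]
wrist_force: [-1.4, -0.6, 2.8]
finger_gap: 55.3
finger_force: 35.0
```

step_arm:
  series: [0, 0, -0.4, 0, 1, 0, 0, 0, 0.05, 1, 0, 0, 0, 0.05, 1, 0, 0, 0, 0.05, 1]

```text
clock: 16.58
eef_pos: [491.2, 269.9, 162.7]
eef_rot: [3.14, -0.001, 1.925]
wrist_force: [-1.3, 2.3, 4.7]
finger_gap: 55.9
finger_force: 35.0
```

step_arm:
  series: [0, 0, 0, 0.05, 1, 0, 0, 0, 0.05, 1, 0, 0, 0, 0.05, 1]

```text
clock: 16.95
eef_pos: [491.2, 269.7, 162.1]
eef_rot: [3.141, -0.0, 2.075]
wrist_force: [-0.4, 1.2, -0.5]
finger_gap: 55.7
finger_force: 35.0
```

```bash
python3 -c "
from h import *
s=manip.read_state();print(s['moment'],s['wrist_force'],s['eef_rot'])"
```

```text
[-0.0485282  -0.00081049  0.04055396] [-0.36621275  1.18652067 -0.54621645] [ 3.14094341e+00 -3.14863013e-05  2.07542460e+00]
```

step_arm:
  series: [0, 0, 0, 0.05, 1, 0, 0, 0, 0.05, 1, 0, 0, 0, 0.05, 1]

```text
clock: 17.32
eef_pos: [490.9, 269.5, 161.7]
eef_rot: [-3.141, -0.0, 2.225]
wrist_force: [0.1, -0.9, -1.2]
finger_gap: 55.5
finger_force: 35.0
```

step_arm:
  series: [0, 0, -0.5, 0, 1, 0, 0, -0.5, 0, 1, 0, 0, 0, 0, 1]

```text
clock: 17.7
eef_pos: [491.0, 269.5, 160.9]
eef_rot: [-3.141, -0.0, 2.223]
wrist_force: [-0.6, 0.1, -1.5]
finger_gap: 56.0
finger_force: 35.0
```

```bash
python3 -c "
from h import *
s=manip.read_state();print(s['moment'],s['wrist_force'],s['eef_rot'])"
```

```text
[-0.07081232 -0.04643057  0.00604287] [-0.56121687  0.13124708 -1.48823332] [-3.14139618e+00 -4.33922446e-05  2.22314209e+00]
```

step_arm:
  series: [0, 0, -1, 0, 1, 0, 0, -1, 0, 1, 0, 0, -1, 0, 1, 0, 0, 0, 0, 1]

```text
clock: 18.2
eef_pos: [491.0, 269.5, 157.9]
eef_rot: [-3.141, -0.0, 2.224]
wrist_force: [-0.2, -0.9, -3.3]
finger_gap: 55.8
finger_force: 35.0
```

step_arm:
  series: [0, 0, -1, 0, 1, 0, 0, -1, 0, 1, 0, 0, -1, 0, 1, 0, 0, -1, 0, 1, 0, 0, -1, 0, 1, 0, 0, -1, 0, 1, 0, 0, -1, 0, 1, 0, 0, 0, 0, 1]

```text
clock: 19.2
eef_pos: [491.0, 269.6, 151.1]
eef_rot: [3.142, 0.0, 2.224]
wrist_force: [-0.2, 0.6, -2.1]
finger_gap: 55.6
finger_force: 35.0
```

step_arm:
  series: [0, 0, -1, 0, 1, 0, 0, -1, 0, 1, 0, 0, -0.5, 0, 1, 0, 0, 0, 0, 1]

```text
clock: 19.7
eef_pos: [491.1, 269.6, 148.7]
eef_rot: [3.141, 0.0, 2.224]
wrist_force: [-2.3, -1.0, 4.2]
finger_gap: 55.7
finger_force: 35.0
```

step_arm:
  series: [0, 0, -1, 0, 1, 0, 0, -0.7, 0, 1, 0, 0, -0.5, 0, 1, 0, 0, 0, 0, 1]

```text
clock: 20.2
eef_pos: [491.1, 269.6, 147.0]
eef_rot: [3.141, 0.0, 2.224]
wrist_force: [-3.2, -1.8, 10.2]
finger_gap: 55.5
finger_force: 35.0
```

step_arm:
  series: [0, 0, -0.4, 0, 1, 0, 0, -0.4, 0, 1, 0, 0, 0, 0, 1, 0, 0, 0, 0, 1]

```text
clock: 20.7
eef_pos: [491.1, 269.6, 147.0]
eef_rot: [3.141, 0.0, 2.224]
wrist_force: [-8.2, -4.4, 17.5]
finger_gap: 55.3
finger_force: 35.0
```

```bash
python3 - <<'E'
from h import *
p,d,c=cam("top");W=cloud(d,c)
for k,(x,y,r,lo,hi) in dict(spent=(440,-68,50,63,72),bottle=(645,-133,40,86,100),sealer=(745,-158,50,78,90)).items():
    P=W[(np.hypot(W[...,0]-x,W[...,1]-y)<r)&(W[...,2]>lo)&(W[...,2]<hi)]; print(k,len(P),np.median(P,0).round(1))
s=manip.read_state(); print(s["clock"],s["eef_pos"],s["wrist_force"],s["finger_force"],s["moment"])
print(manip.sign_off())
E
```

```text
spent 292 [438.7 -68.7  67.3]
bottle 50 [ 642.  -135.3   90.9]
sealer 202 [ 743.3 -162.    82.7]
20.75 [491.06332765 269.55597324 146.95056999] [-7.04178238 -4.49124746 18.52031683] 35.005098687834106 [-0.91992989  1.67376052  0.02058915]
the job is handed in; nothing more can be done
None
```

The cell was stood upright in the tray, keyed over the pins and pressed against the hard stop (18.5 N upward at the wrist). It is still gripped at 35 N, its three neighbours have not moved, and I handed the job in at 20.75 s without seeing the judge's verdict.

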